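# Lock the swing stop with its thumbscrew

## Robot

A 7-joint arm with a two-finger parallel gripper is mounted at the origin on a cart in front of the work surface, level with it; the furniture and walls round the work are solid. World frame = base frame: x ahead of the robot, y to its left, z up, the work surface at z = 0. Lengths are in m, angles in degrees, forces in N, time in s.
With the tool pointing down it reaches from about 0.4 to 0.75 m from the base axis. Payload 19.5 kg.
Tool frame: the origin (TCP) lies at the very end of the fingers, on their centre line; the grasp point (between the pads) lies ctrl.tcp_to_grasp behind it (ctrl.tcp_to_grasp is the distance from the TCP to the grasp point, in m); z points along the fingers, x is the direction in which the jaws open and shut, and the axes are right-handed (so a half turn about z gives the same grasp; the last joint's range is limited). The gripper opens to 85 mm and grips with 20 to 120 N. Pads are 22 mm wide; open, the fingers measure 114 mm over their backs; the gripper's body (76 mm by 85 mm) begins 54 mm behind the grasp point. The pads swing forward as they close: fully open they stand 13 mm farther back than shut.
Start: joints at [-70.113, 40.479, -1.581, 85.061, 1.261, 54.483, -4.326], TCP at [0.218, 0.532, 0.231] pointing down, gripper open.
Joint ranges: [-155.06, 155.06], [-18.47, 123.98], [-90, 86.84], [0, 140.48], [-83.41, 263.41], [0, 116], [-161.91, 161.91]. Speed limits (degrees/s): [108.29, 108.29, 147.25, 147.25, 172.46, 172.46, 172.46].

## Interface

Orientations are given as [roll, pitch, yaw] about the fixed x, y, z axes, in that order (R = Rz(yaw) Ry(pitch) Rx(roll)).
In Python, from workcell import ctrl gives the robot as it stands.
- The arm moves only by the tool arm_command, never from a script. Its argument "series" is a list of rows, each a list of 3 entries, a list of its own where there are three numbers: the shift along the tool's x, y, z each as a share of 800 mm, from -1 to 1, then the turn, a rotation vector about the tool's x, y, z each as a share of pi/2 rad, from -1 to 1, then the gripper command: -1 is fully open, 1 is shut, values between are in proportion. A call has 1 to 12 rows; each row is the pose to reach, as a shift and turn from the pose measured when the call began, along the tool's axes at that moment; what a row does not reach only later rows make up. A row lasts 1/12 s, in which the tool goes at most 41.7 mm and 7.16 degrees, less where a joint would pass 70% of its speed; a pose out of reach is approached as far as the arm can. A call with a number of a shift or a turn outside -1 to 1 is refused whole. A call with a gripper value outside its range is refused whole. The fingers move at their own pace and stop on an object; "grip_force" is the grip in N (left out, the last holds). Time passes only in rows, so rows that repeat a pose let the fingers close. It gives the time, the measured TCP pose, the force and the opening at its end, in the units of the state.
- ctrl.state(): the state, without advancing time (a new reading comes with each control period).
- ctrl.read_camera(name): name is "scene" or "top"; returns the picture (480x640x3 uint8, red, green, blue); there is no depth.
- ctrl.calibration(name): a dict with "vertical_fov" (degrees; the focal length in pixels is half the picture's height over the tangent of half this angle, whatever the lens; pixels are square), "cx", "cy" (the principal point, pixels), "R" (3x3) and "t" (3): a world point X has camera coordinates R X + t. Camera axes: x right, y down, z forward; pixel columns grow to the right and rows downward; lengths in m; the calibration is good to about 2 mm. A picture is of the moment at which its call begins. calibration takes no time and is no camera call.
- ctrl.job_done(): hands the job in, once; it reports no verdict.
Trained networks look in the newest picture that a camera, given by its name, has taken for a name from the list of things; names that differ only in an ending like _2 or _b are one class to them, and where a whole thing is asked for, a point or a joint stands for the part that bears it (a point fixed in the world has none). Each returns a list of dicts, best first, with "score" (0 to 1); they miss things now and then, are a little off and sometimes report something else, mostly with a low value. They report only what shows in the picture. A call takes as long as a camera call. They do not tell look-alikes from the thing itself.
- ctrl.masks_of(camera, label): "mask" (480x640 bool, what is visible of it) and "centre" ([column, row] in pixels, amid what is visible of it).
The state is a dict: "time_s": time; "q": joint angles; "dq": joint speeds; "tau": joint torques, N m; "tcp_pos": TCP position; "tcp_rot": TCP orientation; "force": force on the tool from outside, world axes, zero at the start; "ft_torque": the same for the moment, N m; "width": finger opening in m.
Only numpy, scipy, OpenCV 4.12 (cv2) and the standard library are available. Lean on these libraries where they do the work, as an engineer would, in place of code of your own. Each camera call takes 0.05 s, during which the arm holds its last target.

## Task

Swing the arm of the bench stop round until the hole in the arm lies over the hole in its base, then take the long, thick-headed thumbscrew from the wooden block and put it down through both holes until its head sits flat on the arm. No turning is needed. Leave the small, short thumbscrew where it is in the block.

Things in the scene. Friction and masses are not known exactly. Their poses are not given: they have to be found in the camera images.
- stop_base: Base of the bench stop: grey block fixed to the bench, 160 x 60 mm, 30 mm high, with two low feet. Origin: on the bench under the arm's pivot; z up. The block spans x = -125 to +35 mm. Its vertical through hole, 22 mm wide, is at x = -80 mm, y = 0, mouth at z = 30 mm.
- stop_arm (a joint): Angle q (rad) of the stop's flat aluminium arm about the vertical axis of stop_base. At 0 the two holes line up. Clockwise from above is positive: a point r from the pivot lies at (-r cos q, r sin q) of stop_base. No click at 0; range -0.6 to 1.3; stays where left. Arm 44 mm wide, at z = 30 to 40 mm; its 22 mm hole is 80 mm from the pivot, where a nut rises to z = 50 mm.
- stop_knob (a point): Centre of the top (z = 82 mm) of the upright round black knob on the arm, 140 mm from the pivot, by which the arm is swung. Grip 24 mm in diameter, from z = 46 mm up. The arm turns easily: under 1 N here.
- long_thumbscrew: Long steel thumbscrew, upright, hanging loose by its head in one of two 18 mm holes, 84 mm apart, of a fixed wooden block (50 x 140 mm, top z = 45 mm). Knurled round head 32 mm wide, 32 mm high; shank 14 mm wide, 36 mm long, its last 8 mm narrowing to a 6 mm tip. Origin: on the axis at the underside of the head, z up to the head. 80 to 170 g. Seated in the stop: origin at z = 40 mm.
- short_thumbscrew: The other steel thumbscrew, too short for the job, in the other hole of the wooden block: knurled round head 24 mm in diameter, 24 mm high; shank 13 mm in diameter, 10 mm long. Origin: on the axis at the underside of the head; z up.
There are look-alikes about, which are no part of the job. Leave any blue look-alike of the long_thumbscrew alone.

How it is judged (in metres and radians):
On the way:
1. the arm's hole is brought over the base's hole (arm within 0.15 rad, 12 mm at the hole) (value of joint stop_arm between -0.15 and 0.15 rad), for 0.2 s.
At the end, for the whole second after the job is handed in: The arm is within 0.15 rad of lined up, and the long thumbscrew stands through arm and base: its axis within 10 mm of the base's hole along each axis, upright within 10 degrees, its head on the arm (underside of the head 36 to 46 mm above the bench; 40 is seated), released and at rest (all of step 1 and x of long_thumbscrew in the frame of stop_base between -0.09 and -0.07 m and y of long_thumbscrew in the frame of stop_base between -0.01 and 0.01 m and z of long_thumbscrew in the frame of stop_base between 0.036 and 0.046 m and angle between long_thumbscrew's own z axis and vertical below 0.17 rad and linear speed of long_thumbscrew below 0.02 m/s); the robot touches nothing.
It fails at once if the short thumbscrew is taken out of its place in the block (moved more than 30 mm) (distance of short_thumbscrew from where it was at the start of the episode above 0.03 m).
It also fails if it takes over 53 s, if anything falls off the work surface, if the arm or the gripper's body presses on something with over 40 N, if the wrist force passes 120 N, or if a joint passes its speed limit or range.

## Working session

There is one attempt and no reset: what is moved stays moved. The work goes in short steps, Python scripts to look and compute and a tool call to move; the robot and the scene stay as the last step left them, time stands still between calls to the robot, and variables do not carry over. Pictures are saved under pics/ and viewed, and the job is handed in when it is done.

Besides the shell and the picture viewer there is one more tool, called after "Call:" as name([rows], argument=value, ...), one row to a line, values as JSON. arm_command: Moves the arm, as the interface text tells. Its arguments: {"type":"object","properties":{"series":{"type":"array","items":{"type":"array"}},"grip_force":{"type":"number"}},"required":["series"]}

```bash
mkdir -p pics; ls; python3 - <<'E'
from workcell import ctrl
import cv2
for n in("scene","top"):
    im=ctrl.read_camera(n); cv2.imwrite(f"pics/{n}0.png",im[:,:,::-1])
    c=ctrl.calibration(n); print(n,c)
    for l in("stop_base","stop_arm","stop_knob","long_thumbscrew","short_thumbscrew"):
        for d in ctrl.masks_of(n,l): print(l,round(d["score"],2),d["centre"],d["mask"].sum())
s=ctrl.state();print(s,ctrl.tcp_to_grasp)
E
```

```text
pics
scene {'vertical_fov': 53.08697172809545, 'cx': 319.53600097161024, 'cy': 238.23028701509207, 'R': array([[ 0.52705675, -0.84976248, -0.01071962],
       [-0.5577196 , -0.33634756, -0.7588275 ],
       [ 0.64121762,  0.40592369, -0.65120344]]), 't': array([-0.23832796,  0.41652544,  0.50444428])}
stop_base 0.68 [236.4, 230.7] 3921
stop_arm 0.7 [220.5, 215.9] 1636
stop_knob 0.95 [222.0, 217.3] 1617
long_thumbscrew 0.78 [438.3, 313.2] 555
long_thumbscrew 0.74 [349.5, 318.7] 532
long_thumbscrew 0.68 [389.4, 289.1] 451
short_thumbscrew 0.72 [348.6, 265.9] 207
top {'vertical_fov': 47.011236786421776, 'cx': 322.2011173005747, 'cy': 239.3111996328639, 'R': array([[-0.01399088, -0.99950847,  0.02805479],
       [-0.98831805,  0.00956487, -0.15210504],
       [ 0.15176194, -0.02985514, -0.98796608]]), 't': array([0.04987138, 0.5614329 , 0.91896899])}
stop_base 0.83 [196.8, 234.7] 5435
stop_arm 0.76 [171.4, 224.4] 2522
stop_knob 0.89 [175.9, 227.7] 2643
long_thumbscrew 0.69 [439.2, 235.9] 350
long_thumbscrew 0.63 [388.0, 237.3] 349
long_thumbscrew 0.61 [374.5, 285.4] 321
short_thumbscrew 0.59 [336.9, 228.6] 179
{'time_s': 0.6, 'q': array([-70.11322223,  40.47921266,  -1.57951867,  85.06291668,
         1.2606371 ,  54.48066553,  -4.32509413]), 'dq': array([ 0.14672568,  0.0134354 , -0.07614009, -0.02057478,  0.04632662,
        0.03250911,  0.04062539]), 'tau': array([ 9.55675023e-04, -8.82742882e+01,  1.23409487e+00, -2.36338413e+01,
        1.70569704e-02,  1.84555036e-03, -1.01303149e-05]), 'tcp_pos': array([0.21796618, 0.53205532, 0.23126425]), 'tcp_rot': array([1.79998933e+02, 5.42731017e-03, 6.77222823e+01]), 'force': array([-0.71434768, -0.67675125,  0.01605291]), 'ft_torque': array([-0.01755223, -0.02025909, -0.00941747]), 'width': 0.0851802089011793} 0.0187
```

View pics/scene0.png

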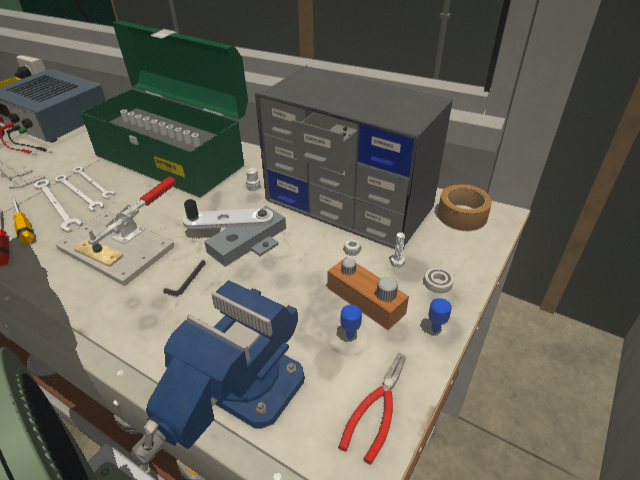

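View pics/top0.png

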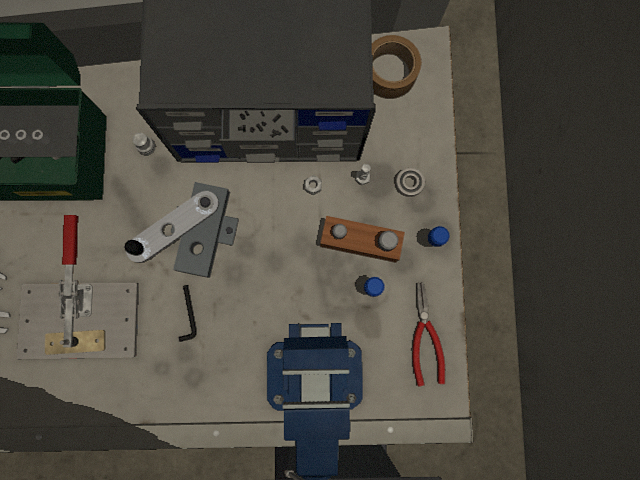

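```bash
cat > h.py <<'E'
import numpy as np, cv2
from workcell import ctrl
def ray(n,px):
    c=ctrl.calibration(n); f=240/np.tan(np.radians(c["vertical_fov"])/2)
    d=np.array([(px[0]-c["cx"])/f,(px[1]-c["cy"])/f,1.]); R=np.array(c["R"]);t=np.array(c["t"])
    return -R.T@t, R.T@d
def at(n,px,z):
    o,d=ray(n,px); return o+d*(z-o[2])/d[2]
def pix(n,X):
    c=ctrl.calibration(n); f=240/np.tan(np.radians(c["vertical_fov"])/2)
    p=np.array(c["R"])@np.array(X)+c["t"]; return np.array([c["cx"],c["cy"]])+f*p[:2]/p[2]
def crop(src,x0,y0,x1,y1,out,s):
    im=cv2.imread(src)[y0:y1,x0:x1]; cv2.imwrite(out,cv2.resize(im,None,fx=s,fy=s,interpolation=cv2.INTER_CUBIC))
E
python3 - <<'E'
from h import *
crop("pics/top0.png",110,165,250,285,"pics/c1.png",5)
crop("pics/top0.png",300,160,460,300,"pics/c2.png",4)
crop("pics/scene0.png",310,220,470,350,"pics/c3.png",4)
E
```

```text
(no output)
```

View pics/c1.png

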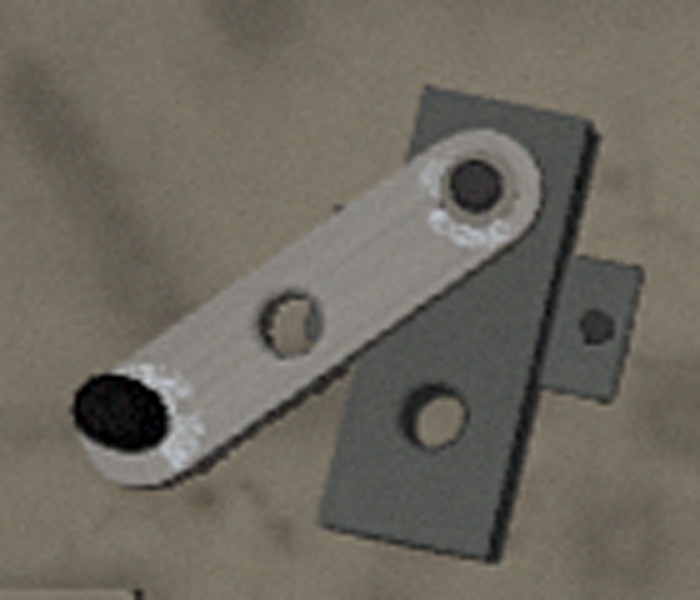

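View pics/c2.png

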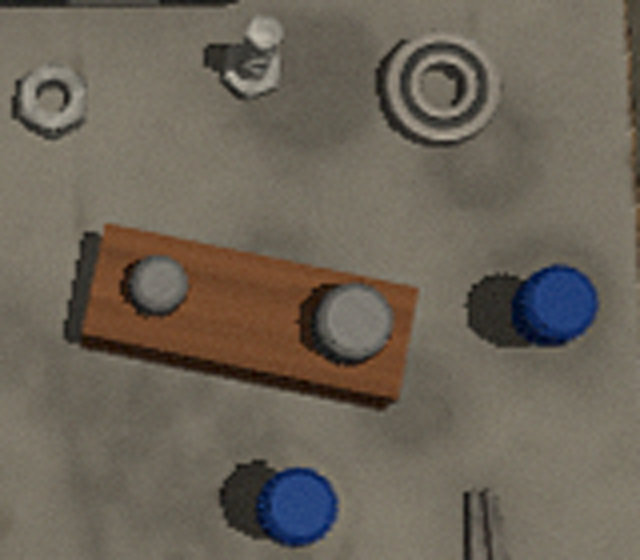

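View pics/c3.png

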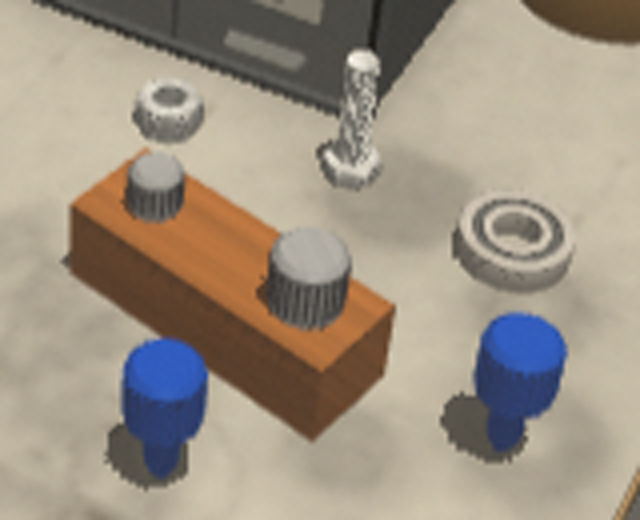

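The long_thumbscrew candidates in the top view are the grey head in the block at (388,239), the blue one at (439,236) and the blue one at (374,286). The grey one fits: it is steel, it sits in the block, and its head is larger than the short screw's at (339,231). The stop shows its pivot at (205,202), base hole at (197,248), arm hole at (168,230) and knob top at (134,247).

```bash
python3 - <<'E'
from h import *
np.set_printoptions(precision=4,suppress=True)
piv=at("top",(205,202),.05); bh=at("top",(197,248.4),.03); ah=at("top",(168.2,229.6),.04); kn=at("top",(133.6,247.4),.082)
L=at("top",(388.5,240),.077); S=at("top",(339.6,231),.069)
print("piv",piv,"bh",bh,np.linalg.norm((piv-bh)[:2]),"ah",ah,np.linalg.norm((piv-ah)[:2]),"kn",kn,np.linalg.norm((piv-kn)[:2]))
print("L",L,at("scene",(388,284),.077),"S",S,at("scene",(349,263),.069),np.linalg.norm((L-S)[:2]))
# base corners at z=.03 top
for p in((427,87),(596,122),(322,525),(495,560)): print(at("top",(110+p[0]/5,165+p[1]/5),.03))
ang=lambda v:np.degrees(np.arctan2(v[1],v[0]))
print("dir base->hole",ang(bh-piv),"arm",ang(ah-piv),ang(kn-piv))
print("block edges", ang(S-L))
for n,p in(("vise top-left",(290,322)),("cab bottom L",(178,160)),("cab R",(362,161))): print(n,at("top",p,0.0),at("top",p,.1))
print([pix("scene",x) for x in(piv,bh,ah,kn)])
E
python3 -c "
from h import *
crop('pics/scene0.png',170,170,310,275,'pics/c4.png',5)"
```

```text
piv [0.6283 0.246  0.05  ] bh [0.5499 0.2621 0.03  ] 0.07999695214993081 ah [0.582  0.3105 0.04  ] 0.0794007830359503 kn [0.5454 0.3558 0.082 ] 0.13755535038618835
L [ 0.5544 -0.0674  0.077 ] [ 0.5513 -0.0702  0.077 ] S [0.5719 0.0143 0.069 ] [0.5692 0.0118 0.069 ] 0.08349358173432392
[0.6686 0.2673 0.03  ]
[0.6554 0.2073 0.03  ]
[0.5124 0.3003 0.03  ]
[0.4996 0.2404 0.03  ]
dir base->hole 168.38829245637993 arm 125.65319172309162 127.0470239452836
block edges 77.91759425497753
vise top-left [0.4205 0.1012 0.    ] [0.4201 0.0983 0.1   ]
cab bottom L [0.7192 0.3062 0.    ] [0.6887 0.2826 0.1   ]
cab R [ 0.7154 -0.0343  0.    ] [ 0.6853 -0.0236  0.1   ]
[array([261.9751, 211.3386]), array([232.2266, 237.6776]), array([223.2742, 217.1716]), array([190.3836, 202.8822])]
```

View pics/c4.png

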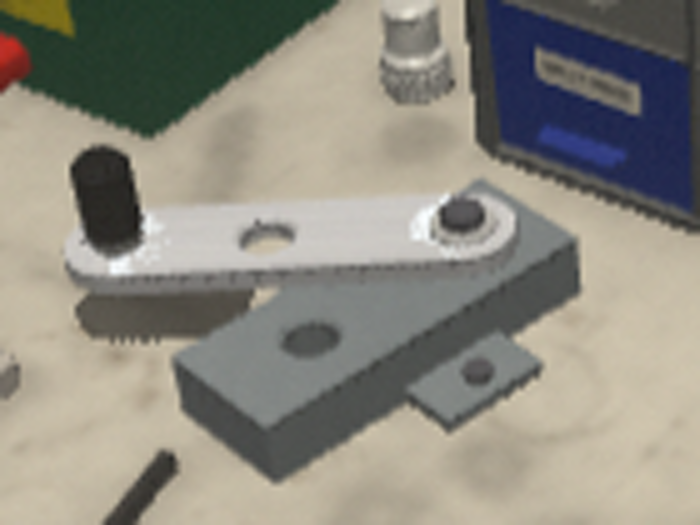

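```bash
cat >> h.py <<'E'
from scipy.spatial.transform import Rotation as Ro
np.set_printoptions(precision=4,suppress=True)
def row(pos,yaw):
    s=ctrl.state(); R0=Ro.from_euler("xyz",s["tcp_rot"],degrees=True); R1=Ro.from_euler("xyz",[180,0,yaw],degrees=True)
    return R0.inv().apply(np.array(pos)-s["tcp_pos"])/.8, (R0.inv()*R1).as_rotvec()/(np.pi/2)
E
python3 - <<'E'
from h import *
print(row((.5454,.3558,.231),36)); print(row((.5454,.3558,.16),36))
for p in((374,286),(439,236)): print(at("top",p,.068))
E
```

```text
(array([-0.0487,  0.4623,  0.0003]), array([0.    , 0.0001, 0.3525]))
(array([-0.0487,  0.4623,  0.0891]), array([0.    , 0.0001, 0.3525]))
[ 0.478  -0.0418  0.068 ]
[ 0.5618 -0.1555  0.068 ]
```

Call:
arm_command([
  [[-0.0487,0.4623,0],[0,0,0.3525],-0.3],
  [[-0.0487,0.4623,0],[0,0,0.3525],-0.3],
  [[-0.0487,0.4623,0],[0,0,0.3525],-0.3],
  [[-0.0487,0.4623,0],[0,0,0.3525],-0.3],
  [[-0.0487,0.4623,0],[0,0,0.3525],-0.3],
  [[-0.0487,0.4623,0],[0,0,0.3525],-0.3],
  [[-0.0487,0.4623,0],[0,0,0.3525],-0.3],
  [[-0.0487,0.4623,0],[0,0,0.3525],-0.3],
  [[-0.0487,0.4623,0],[0,0,0.3525],-0.3],
  [[-0.0487,0.4623,0.0],[0,0,0.3525],-0.3],
  [[-0.0487,0.4623,0.08],[0,0,0.3525],-0.3],
  [[-0.0487,0.4623,0.08],[0,0,0.3525],-0.3],
], grip_force=25)

```text
time_s: 1.6
tcp_pos: [0.5453, 0.3551, 0.1648]
tcp_rot: [-180.0, 0.1, 35.9]
force: [-0.9, 0.3, -2.1]
width: 0.0554
```

```bash
python3 - <<'E'
from h import *
s=ctrl.state();print(s["time_s"],s["tcp_pos"],s["tcp_rot"],s["q"],s["width"])
print(row((.5454,.3558,.052),36))
for n in("scene","top"): cv2.imwrite(f"pics/{n}1.png",ctrl.read_camera(n)[:,:,::-1])
cv2.imwrite("pics/b1.png",cv2.resize(np.hstack([cv2.imread("pics/scene1.png"),cv2.imread("pics/top1.png")]),(800,300)))
E
```

```text
1.6 [0.5453 0.3551 0.1648] [-179.991     0.066    35.9441] [-37.7372  51.9301   4.3852  72.0962  -4.164   56.1915   3.2379] 0.055424181335937066
(array([ 0.0008, -0.0006,  0.141 ]), array([-0.0001,  0.0007, -0.0006]))
```

View pics/b1.png

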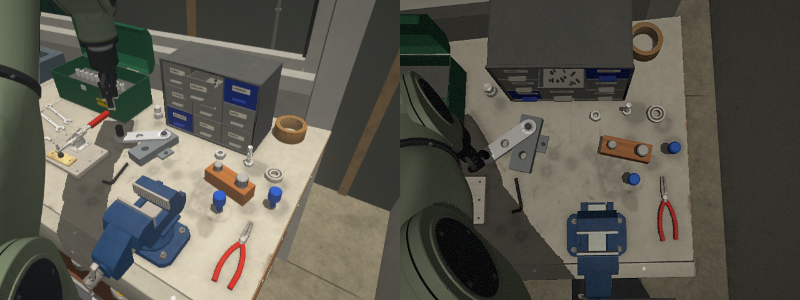

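The gripper is above the knob in both views. In the half-size picture that is about (110,105) in the scene view and (475,150) in the top view. Next I descend and close.

Call:
arm_command([
  [[0,0,0.04],[0,0,0],-0.3],
  [[0,0,0.08],[0,0,0],-0.3],
  [[0,0,0.11],[0,0,0],-0.3],
  [[0,0,0.14],[0,0,0],-0.3],
  [[0,0,0.14],[0,0,0],-0.3],
  [[0,0,0.14],[0,0,0],1],
  [[0,0,0.14],[0,0,0],1],
  [[0,0,0.14],[0,0,0],1],
  [[0,0,0.14],[0,0,0],1],
  [[0,0,0.14],[0,0,0],1],
  [[0,0,0.14],[0,0,0],1],
  [[0,0,0.14],[0,0,0],1],
], grip_force=25)

```text
time_s: 2.7
tcp_pos: [0.5445, 0.3554, 0.0545]
tcp_rot: [-180.0, 0.1, 36.0]
force: [-1.3, 1.4, 9.2]
width: 0.0235
```

```bash
python3 - <<'E'
from h import *
s=ctrl.state();print(s["time_s"],s["tcp_pos"],s["tcp_rot"],s["force"],s["width"])
piv=np.array([.6283,.246]); v=s["tcp_pos"][:2]-piv; r=np.linalg.norm(v); a0=np.degrees(np.arctan2(v[1],v[0])); print(r,a0)
for i in range(1,11):
    a=a0+(168.2-a0)*i/10; p=piv+(r+(.14-r)*i/10)*np.array([np.cos(np.radians(a)),np.sin(np.radians(a))])
    x,w=row((*p,s["tcp_pos"][2]),s["tcp_rot"][2]+a-a0); print(x.round(4),w.round(3))
E
```

```text
2.7 [0.5445 0.3554 0.0545] [-179.9863    0.1228   35.993 ] [-1.3005  1.3937  9.1713] 0.02353403790175996
0.137780976185307 127.43527028005663
[-0.0123  0.0005  0.    ] [-0.     0.001 -0.045]
[-0.0245  0.0018  0.0001] [-0.     0.001 -0.091]
[-0.0366  0.004   0.0001] [-0.     0.001 -0.136]
[-0.0485  0.0071  0.0001] [-0.     0.001 -0.181]
[-0.0602  0.011   0.0001] [-0.     0.001 -0.226]
[-0.0716  0.0157  0.0001] [-0.     0.001 -0.272]
[-0.0827  0.0213  0.0002] [-0.     0.001 -0.317]
[-0.0933  0.0276  0.0002] [-0.001  0.001 -0.362]
[-0.1035  0.0347  0.0002] [-0.001  0.001 -0.408]
[-0.1132  0.0425  0.0002] [-0.001  0.001 -0.453]
```

Call:
arm_command([
  [[-0.0123,0.0005,-0.002],[0,0,-0.045],1],
  [[-0.0245,0.0018,-0.002],[0,0,-0.091],1],
  [[-0.0366,0.004,-0.002],[0,0,-0.136],1],
  [[-0.0485,0.0071,-0.002],[0,0,-0.181],1],
  [[-0.0602,0.011,-0.002],[0,0,-0.226],1],
  [[-0.0716,0.0157,-0.002],[0,0,-0.272],1],
  [[-0.0827,0.0213,-0.002],[0,0,-0.317],1],
  [[-0.0933,0.0276,-0.002],[0,0,-0.362],1],
  [[-0.1035,0.0347,-0.002],[0,0,-0.408],1],
  [[-0.1132,0.0425,-0.002],[0,0,-0.453],1],
  [[-0.1132,0.0425,-0.002],[0,0,-0.453],1],
  [[-0.1132,0.0425,-0.002],[0,0,-0.453],1],
])

```text
time_s: 3.7
tcp_pos: [0.4938, 0.2731, 0.057]
tcp_rot: [179.8, 0.1, 76.7]
force: [17.1, -3.3, -23.9]
width: 0.0228
```

```bash
python3 - <<'E'
from h import *
s=ctrl.state();print(s["time_s"],s["tcp_pos"],s["tcp_rot"],s["force"],s["width"])
piv=np.array([.6283,.246]); v=s["tcp_pos"][:2]-piv; print(np.linalg.norm(v),np.degrees(np.arctan2(v[1],v[0])))
E
```

```text
3.7 [0.4938 0.2731 0.057 ] [179.8443   0.0581  76.6661] [ 17.0745  -3.2743 -23.9159] 0.022813438940214096
0.13720135359422295 168.5921879777304
```

Call:
arm_command([
  [[0,-0.003,0.002],[0,0,0],1],
  [[0,-0.003,0.002],[0,0,0],0],
  [[0,-0.003,0.0],[0,0,0],-0.3],
  [[0,-0.003,0.0],[0,0,0],-0.3],
  [[0,-0.003,0.0],[0,0,0],-0.3],
  [[0,-0.003,-0.04],[0,0,0],-0.3],
  [[0,-0.003,-0.08],[0,0,0],-0.3],
  [[0,-0.003,-0.12],[0,0,0],-0.3],
  [[0,-0.003,-0.16],[0,0,0],-0.3],
  [[0,-0.003,-0.2],[0,0,0],-0.3],
  [[0,-0.003,-0.2],[0,0,0],-0.3],
  [[0,-0.003,-0.2],[0,0,0],-0.3],
])

```text
time_s: 4.7
tcp_pos: [0.4915, 0.2743, 0.2186]
tcp_rot: [179.7, -0.1, 76.7]
force: [0.3, -0.5, -1.7]
width: 0.0553
```

```bash
python3 - <<'E'
from h import *
s=ctrl.state();print(s["time_s"],s["tcp_pos"],s["tcp_rot"],s["force"],s["width"])
print(row((.553,-.0687,.216),78))
for n in("scene","top"): cv2.imwrite(f"pics/{n}2.png",ctrl.read_camera(n)[:,:,::-1])
cv2.imwrite("pics/b2.png",cv2.resize(np.hstack([cv2.imread("pics/scene2.png"),cv2.imread("pics/top2.png")]),(800,300)))
E
```

```text
4.7 [0.4915 0.2743 0.2186] [179.7285  -0.054   76.6694] [ 0.2786 -0.4555 -1.7458] 0.05527657944015751
(array([-0.3994,  0.1737,  0.0037]), array([ 0.003 , -0.0006, -0.0148]))
```

View pics/b2.png

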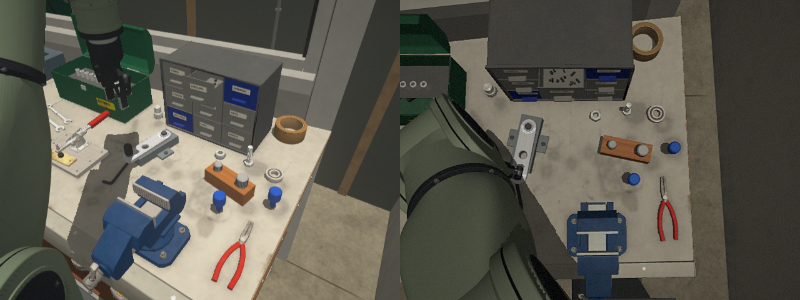

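The arm now lies along its base, with its hole at about (521,153) in the half-size top view. I go to a point above the long screw.

Call:
arm_command([
  [[-0.3994,0.1737,0.0],[0.003,0,-0.0148],-0.3],
  [[-0.3994,0.1737,0.0],[0.003,0,-0.0148],-0.3],
  [[-0.3994,0.1737,0.0],[0.003,0,-0.0148],-0.3],
  [[-0.3994,0.1737,0.0],[0.003,0,-0.0148],-0.3],
  [[-0.3994,0.1737,0.0],[0.003,0,-0.0148],-0.3],
  [[-0.3994,0.1737,0.0],[0.003,0,-0.0148],-0.3],
  [[-0.3994,0.1737,0.0],[0.003,0,-0.0148],-0.3],
  [[-0.3994,0.1737,0.0],[0.003,0,-0.0148],-0.3],
  [[-0.3994,0.1737,0.0],[0.003,0,-0.0148],-0.3],
  [[-0.3994,0.1737,0.0],[0.003,0,-0.0148],-0.3],
  [[-0.3994,0.1737,0.0],[0.003,0,-0.0148],-0.3],
  [[-0.3994,0.1737,0.0],[0.003,0,-0.0148],-0.3],
])

```text
time_s: 5.8
tcp_pos: [0.5521, -0.068, 0.2167]
tcp_rot: [-179.8, 0.1, 78.1]
force: [-0.3, 0.8, -0.2]
width: 0.0556
```

```bash
python3 - <<'E'
from h import *
s=ctrl.state();print(s["time_s"],s["tcp_pos"],s["tcp_rot"],s["force"],s["width"])
print(row((.553,-.0687,.053),78))
for n in("scene","top"): cv2.imwrite(f"pics/{n}3.png",ctrl.read_camera(n)[:,:,::-1])
crop("pics/top3.png",150,160,270,290,"pics/c5.png",4)
cv2.imwrite("pics/b3.png",cv2.resize(np.hstack([cv2.imread("pics/scene3.png"),cv2.imread("pics/top3.png")]),(800,300)))
E
```

```text
5.8 [ 0.5521 -0.068   0.2167] [-179.7712    0.0638   78.0711] [-0.2634  0.7998 -0.2045] 0.0555859680231419
(array([-0.0003,  0.0021,  0.2046]), array([-0.0025,  0.0007,  0.0008]))
```

View pics/b3.png

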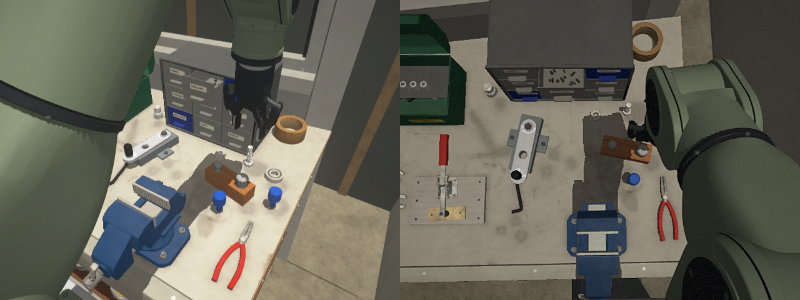

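View pics/c5.png

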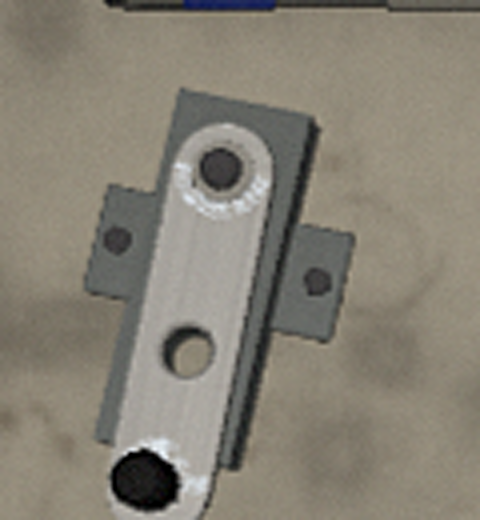

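```bash
python3 - <<'E'
from h import *
piv=at("top",(205.2,202),.05); ah=at("top",(197.3,247.6),.04); kn=at("top",(150+145/4,160+480/4),.082)
print(piv,ah,kn); 
for p in (ah,kn):
    v=(p-piv)[:2]; print(np.linalg.norm(v),np.degrees(np.arctan2(v[1],v[0])))
a=at("top",(150+180/4,160+90/4),.03);b=at("top",(150+97/4,160+440/4),.03);c=at("top",(150+313/4,160+118/4),.03);d=at("top",(150+232/4,160+468/4),.03)
for u,v in((a,b),(c,d)): w=v-u;print("base",np.linalg.norm(w),np.degrees(np.arctan2(w[1],w[0])))
E
```

```text
[0.6283 0.2456 0.05  ] [0.5499 0.2596 0.04  ] [0.4906 0.2683 0.082 ]
0.0795931400163425 169.88250093768994
0.13953904647071314 170.672447157438
base 0.15933525355311334 168.21362805091846
base 0.1591107444680039 167.97201097827718
```

Call:
arm_command([
  [[-0.0003,0.002,0.04],[-0.0025,0,0],-0.3],
  [[-0.0003,0.002,0.08],[-0.0025,0,0],-0.3],
  [[-0.0003,0.002,0.12],[-0.0025,0,0],-0.3],
  [[-0.0003,0.002,0.15],[-0.0025,0,0],-0.3],
  [[-0.0003,0.002,0.18],[-0.0025,0,0],-0.3],
  [[-0.0003,0.002,0.202],[-0.0025,0,0],-0.3],
  [[-0.0003,0.002,0.202],[-0.0025,0,0],-0.3],
])

```text
time_s: 6.48
tcp_pos: [0.5517, -0.0673, 0.0526]
tcp_rot: [-179.8, 0.1, 78.2]
force: [-0.1, 0.9, -0.5]
width: 0.0557
```

```bash
python3 - <<'E'
from h import *
s=ctrl.state();print(s["time_s"],s["tcp_pos"],s["tcp_rot"],s["force"],s["width"])
for n in("scene","top"): cv2.imwrite(f"pics/{n}4.png",ctrl.read_camera(n)[:,:,::-1])
crop("pics/scene4.png",310,180,470,340,"pics/c6.png",3)
crop("pics/top4.png",290,180,450,340,"pics/c7.png",3)
cv2.imwrite("pics/b4.png",np.hstack([cv2.imread("pics/c6.png"),cv2.imread("pics/c7.png")])[:,:960])
im=cv2.imread("pics/b4.png");cv2.imwrite("pics/b4.png",cv2.resize(im,(800,400)))
E
```

```text
6.4833 [ 0.5517 -0.0673  0.0526] [-179.7811    0.092    78.2071] [-0.1238  0.856  -0.4813] 0.05573088751893267
```

View pics/b4.png

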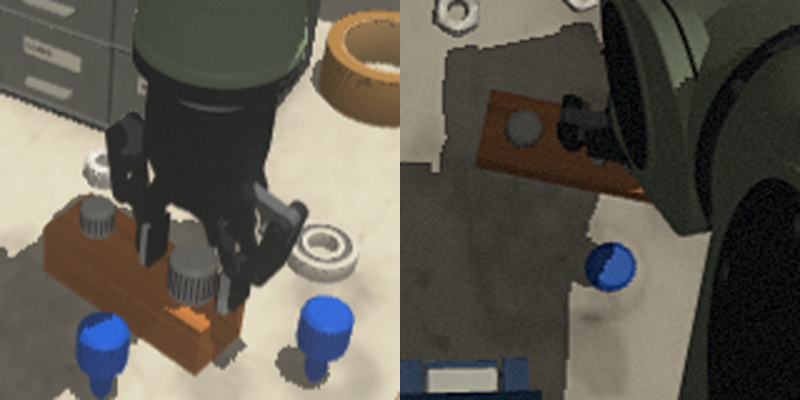

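The fingers straddle the long screw's head, which is at about (192,270) in the left crop. I close.

Call:
arm_command([
  [[0,0,0],[0,0,0],0.2],
  [[0,0,0],[0,0,0],1],
  [[0,0,0],[0,0,0],1],
  [[0,0,0],[0,0,0],1],
  [[0,0,0],[0,0,0],1],
  [[0,0,0],[0,0,0],1],
  [[0,0,0],[0,0,0],1],
], grip_force=45)

```text
time_s: 7.17
tcp_pos: [0.5539, -0.0675, 0.0574]
tcp_rot: [179.9, 0.0, 78.2]
force: [-1.5, 1.0, 13.4]
width: 0.0297
```

Call:
arm_command([
  [[0,0,-0.01],[0,0,0],1],
  [[0,0,-0.02],[0,0,0],1],
  [[0,0,-0.04],[0,0,0],1],
  [[0,0,-0.06],[0,0,0],1],
  [[0,0,-0.09],[0,0,0],1],
  [[0,0,-0.12],[0,0,0],1],
  [[0,0,-0.15],[0,0,0],1],
  [[0,0,-0.15],[0,0,0],1],
])

```text
time_s: 7.83
tcp_pos: [0.5551, -0.0675, 0.1824]
tcp_rot: [179.5, -0.0, 78.2]
force: [0.6, -0.0, -0.9]
width: 0.0302
```

```bash
python3 - <<'E'
from h import *
s=ctrl.state();print(s["time_s"],s["tcp_pos"],s["tcp_rot"],s["force"],s["width"])
for n in("scene","top"): cv2.imwrite(f"pics/{n}5.png",ctrl.read_camera(n)[:,:,::-1])
crop("pics/scene5.png",310,120,470,340,"pics/c8.png",2.7)
E
```

```text
7.8333 [ 0.5551 -0.0675  0.1824] [179.5082  -0.0066  78.1665] [ 0.5877 -0.0204 -0.8706] 0.030221892087364973
```

View pics/c8.png

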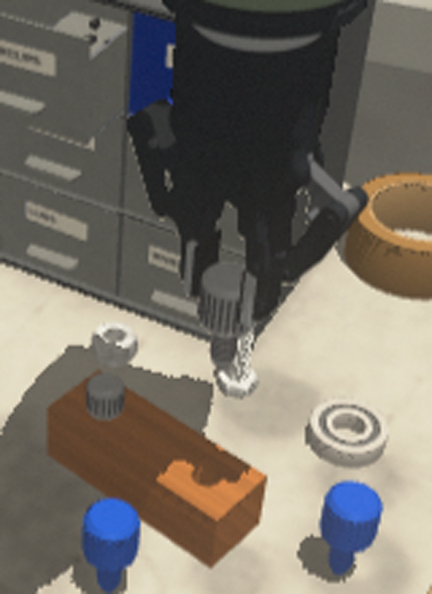

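```bash
cat >> h.py <<'E'
def overlay(src,out,o,x0,y0,x1,y1,s,ax=(0,0,1)):
    im=cv2.resize(cv2.imread(src)[y0:y1,x0:x1],None,fx=s,fy=s,interpolation=cv2.INTER_CUBIC)
    n="scene" if "scene" in src else "top"
    for r,z in((.016,.032),(.016,0),(.007,0),(.007,-.028),(.003,-.036)):
        pts=[(pix(n,np.array(o)+[r*np.cos(a),r*np.sin(a),z])-[x0,y0]+.5)*s for a in np.linspace(0,2*np.pi,40)]
        cv2.polylines(im,[np.int32(pts)],True,(0,255,0) if z>0 else (0,255,255),1)
    cv2.imwrite(out,im)
E
python3 - <<'E'
from h import *
p=ctrl.state()["tcp_pos"]
overlay("pics/scene5.png","pics/o1.png",p-[0,0,.0124],350,190,440,280,6)
crop("pics/scene5.png",350,190,440,280,"pics/o2.png",6)
cv2.imwrite("pics/o.png",cv2.resize(np.hstack([cv2.imread("pics/o1.png"),cv2.imread("pics/o2.png")]),(800,400)))
E
```

```text
(no output)
```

View pics/o.png

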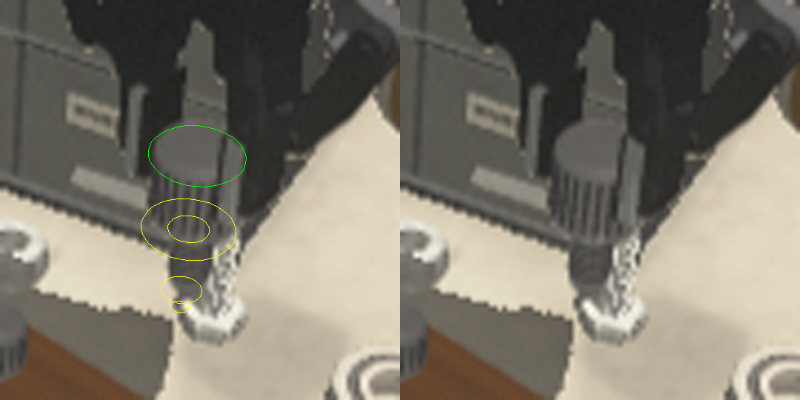

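```bash
python3 - <<'E'
from h import *
im=cv2.imread("pics/scene5.png")[205:270,370:420].astype(float)
im=np.clip(im*1.8,0,255).astype(np.uint8)
a=cv2.resize(im,None,fx=9,fy=9,interpolation=cv2.INTER_LANCZOS4)
p=ctrl.state()["tcp_pos"]
b=a.copy(); o=p-[0,0,.0105]
for r,z in((.016,.032),(.016,0),(.007,0),(.007,-.028),(.003,-.036)):
    pts=[(pix("scene",o+[r*np.cos(t),r*np.sin(t),z])-[370,205]+.5)*9 for t in np.linspace(0,2*np.pi,40)]
    cv2.polylines(b,[np.int32(pts)],True,(0,255,255),1)
cv2.imwrite("pics/o3.png",np.hstack([a,b])[:, :900][:590])
E
```

```text
(no output)
```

View pics/o3.png

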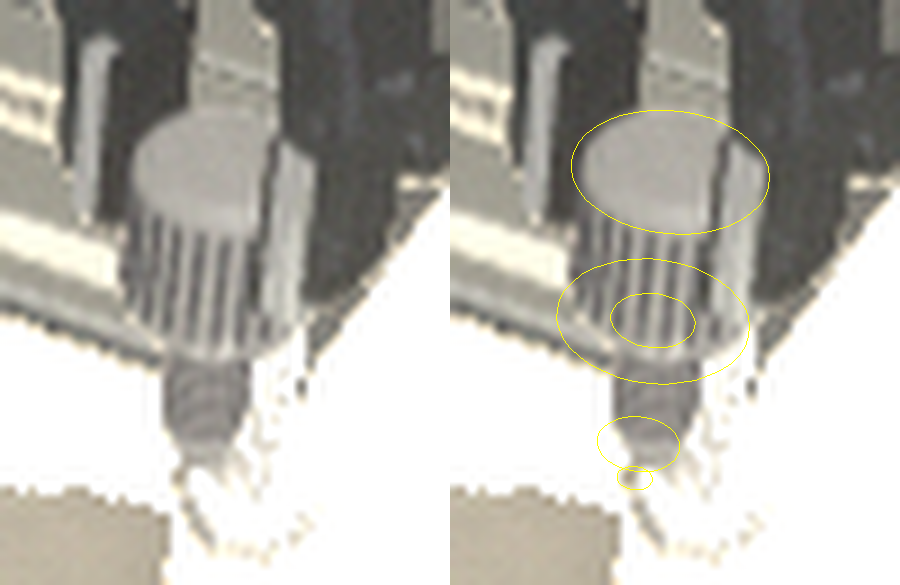

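The screw is held: its head is at about scene pixel (394,224) and the tip at (393,256). It leans a few degrees, with the tip toward +x. I carry it over the stop and measure again there.

```bash
python3 - <<'E'
from h import *
print(row((.550,.261,.1824),78))
E
```

```text
(array([ 0.4009, -0.0888, -0.0054]), array([0.0027, 0.0003, 0.0019]))
```

Call:
arm_command([
  [[0.03,-0.007,-0.0054],[0.0027,0,0.0019],1],
  [[0.07,-0.016,-0.0054],[0.0027,0,0.0019],1],
  [[0.11,-0.025,-0.0054],[0.0027,0,0.0019],1],
  [[0.15,-0.034,-0.0054],[0.0027,0,0.0019],1],
  [[0.19,-0.043,-0.0054],[0.0027,0,0.0019],1],
  [[0.23,-0.052,-0.0054],[0.0027,0,0.0019],1],
  [[0.27,-0.06,-0.0054],[0.0027,0,0.0019],1],
  [[0.31,-0.069,-0.0054],[0.0027,0,0.0019],1],
  [[0.35,-0.078,-0.0054],[0.0027,0,0.0019],1],
  [[0.385,-0.085,-0.0054],[0.0027,0,0.0019],1],
  [[0.4009,-0.0888,-0.0054],[0.0027,0,0.0019],1],
  [[0.4009,-0.0888,-0.0054],[0.0027,0,0.0019],1],
])

```text
time_s: 8.93
tcp_pos: [0.5487, 0.2643, 0.1815]
tcp_rot: [-179.9, 0.0, 78.2]
force: [-0.8, 0.3, -1.1]
width: 0.0302
```

Call:
arm_command([
  [[0,0,0],[0,0,0],1],
  [[0,0,0],[0,0,0],1],
])

```text
time_s: 9.1
tcp_pos: [0.5485, 0.2637, 0.1809]
tcp_rot: [-179.8, 0.1, 78.2]
force: [0.1, 0.3, -1.7]
width: 0.0301
```

```bash
python3 - <<'E'
from h import *
s=ctrl.state();print(s["time_s"],s["tcp_pos"],s["tcp_rot"],s["force"],s["width"])
for n in("scene","top"):
    cv2.imwrite(f"pics/{n}6.png",ctrl.read_camera(n)[:,:,::-1])
    for d in ctrl.masks_of(n,"long_thumbscrew"): print(n,d["score"],d["centre"],d["mask"].sum())
p=s["tcp_pos"]; c=pix("scene",p); x0,y0=int(c[0])-35,int(c[1])-35
im=np.clip(cv2.imread("pics/scene6.png")[y0:y0+80,x0:x0+70].astype(float)*1.6,0,255).astype(np.uint8)
a=cv2.resize(im,None,fx=5.7,fy=5.7,interpolation=cv2.INTER_LANCZOS4);b=a.copy()
for r,z in((.016,.032),(.016,0),(.007,0),(.007,-.028),(.003,-.036)):
    pts=[(pix("scene",p-[0,0,.0105]+[r*np.cos(t),r*np.sin(t),z])-[x0,y0]+.5)*5.7 for t in np.linspace(0,2*np.pi,40)]
    cv2.polylines(b,[np.int32(pts)],True,(0,255,255),1)
cv2.imwrite("pics/o4.png",np.hstack([a,b]));print(x0,y0)
cv2.imwrite("pics/b6.png",cv2.resize(np.hstack([cv2.imread("pics/scene6.png"),cv2.imread("pics/top6.png")]),(800,300)))
E
```

```text
9.1 [0.5485 0.2637 0.1809] [-179.8474    0.0554   78.2213] [ 0.1128  0.3423 -1.6906] 0.030109738143433738
scene 0.94 [349.7, 320.1] 535
scene 0.73 [438.8, 314.4] 544
scene 0.65 [218.2, 180.3] 228
scene 0.43 [242.9, 240.1] 3072
top 0.86 [374.5, 284.9] 313
top 0.76 [436.4, 237.8] 351
184 137
```

View pics/o4.png

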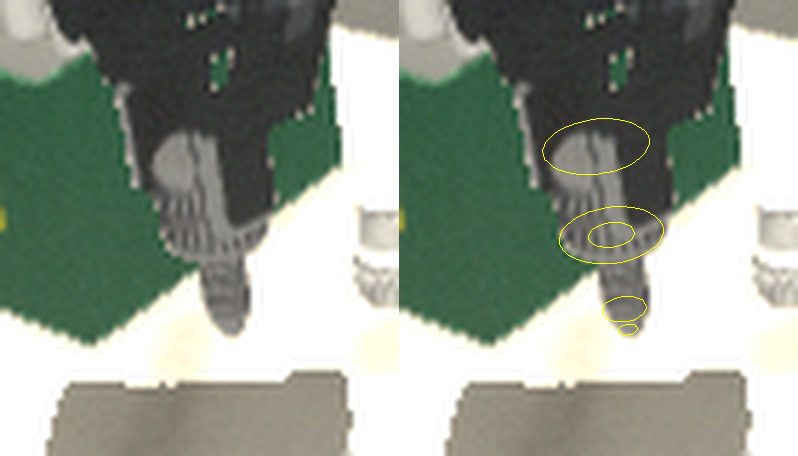

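View pics/b6.png

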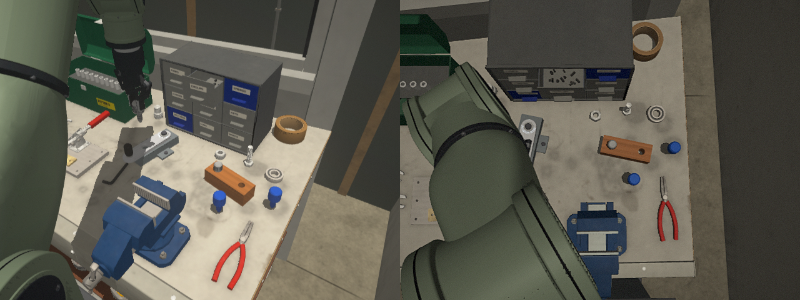

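The shank tip at about scene (224,195) matches the predicted axis to within a pixel and the tilt is small. I shift onto the hole and lower in stages.

```bash
python3 - <<'E'
from h import *
print(row((.550,.261,.100),78))
E
```

```text
(array([-0.0027,  0.0021,  0.1018]), array([-0.0011,  0.0002,  0.0018]))
```

Call:
arm_command([
  [[-0.0027,0.0021,0.02],[-0.001,0,0.002],1],
  [[-0.0027,0.0021,0.04],[-0.001,0,0.002],1],
  [[-0.0027,0.0021,0.06],[-0.001,0,0.002],1],
  [[-0.0027,0.0021,0.08],[-0.001,0,0.002],1],
  [[-0.0027,0.0021,0.095],[-0.001,0,0.002],1],
  [[-0.0027,0.0021,0.1],[-0.001,0,0.002],1],
  [[-0.0027,0.0021,0.1],[-0.001,0,0.002],1],
  [[-0.0027,0.0021,0.1],[-0.001,0,0.002],1],
])

```text
time_s: 9.97
tcp_pos: [0.5503, 0.2608, 0.102]
tcp_rot: [180.0, 0.0, 78.0]
force: [1.0, 0.2, -1.1]
width: 0.03
```

```bash
python3 - <<'E'
from h import *
s=ctrl.state();print(s["time_s"],s["tcp_pos"],s["tcp_rot"],s["force"],s["width"])
for n in("scene","top"):
    cv2.imwrite(f"pics/{n}7.png",ctrl.read_camera(n)[:,:,::-1])
crop("pics/scene7.png",170,150,300,270,"pics/c9.png",5)
print(row((.550,.261,.06),78))
E
```

```text
9.9667 [0.5503 0.2608 0.102 ] [179.9868   0.0031  77.9625] [ 1.0144  0.1716 -1.1052] 0.029995383899808343
(array([-0.0001, -0.0005,  0.0529]), array([ 0.0005, -0.0002, -0.0003]))
```

View pics/c9.png

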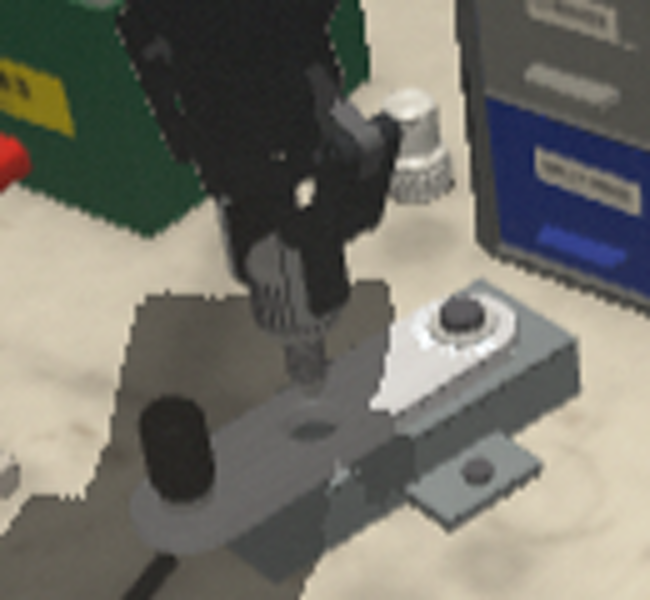

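The tip, at crop (312,392), is right above the arm's hole at (313,430). I continue down.

Call:
arm_command([
  [[0,0,0.01],[0,0,0],1],
  [[0,0,0.02],[0,0,0],1],
  [[0,0,0.03],[0,0,0],1],
  [[0,0,0.04],[0,0,0],1],
  [[0,0,0.044],[0,0,0],1],
  [[0,0,0.044],[0,0,0],1],
])

```text
time_s: 10.57
tcp_pos: [0.55, 0.2611, 0.066]
tcp_rot: [-180.0, 0.0, 78.0]
force: [0.0, 1.1, -3.0]
width: 0.0302
```

```bash
python3 - <<'E'
from h import *
s=ctrl.state();print(s["time_s"],s["tcp_pos"],s["tcp_rot"],s["force"],s["ft_torque"],s["width"])
cv2.imwrite(f"pics/scene8.png",ctrl.read_camera("scene")[:,:,::-1])
crop("pics/scene8.png",170,150,300,270,"pics/c10.png",5)
E
```

```text
10.5667 [0.55   0.2611 0.066 ] [-179.9804    0.0103   77.9853] [ 0.0375  1.112  -3.0262] [ 0.2229 -0.0019  0.0141] 0.030206710590188163
```

View pics/c10.png

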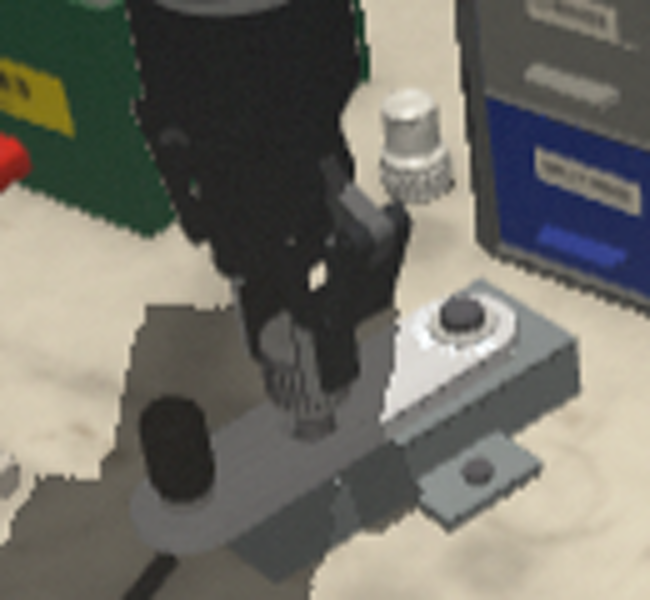

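Call:
arm_command([
  [[0,0,0.004],[0,0,0],1],
  [[0,0,0.008],[0,0,0],1],
  [[0,0,0.012],[0,0,0],1],
  [[0,0,0.0145],[0,0,0],1],
  [[0,0,0.0145],[0,0,0],1],
])

```text
time_s: 11.03
tcp_pos: [0.5501, 0.2611, 0.0547]
tcp_rot: [-180.0, -0.0, 78.0]
force: [-0.4, 1.4, -2.1]
width: 0.03
```

```bash
python3 - <<'E'
from h import *
s=ctrl.state();print(s["time_s"],s["tcp_pos"],s["tcp_rot"],s["force"],s["ft_torque"],s["width"])
cv2.imwrite(f"pics/scene9.png",ctrl.read_camera("scene")[:,:,::-1])
crop("pics/scene9.png",170,150,300,270,"pics/c11.png",5)
E
```

```text
11.0333 [0.5501 0.2611 0.0547] [-179.993    -0.0026   77.9827] [-0.43    1.4299 -2.1275] [ 0.3239 -0.0683 -0.0449] 0.029996316694463492
```

View pics/c11.png

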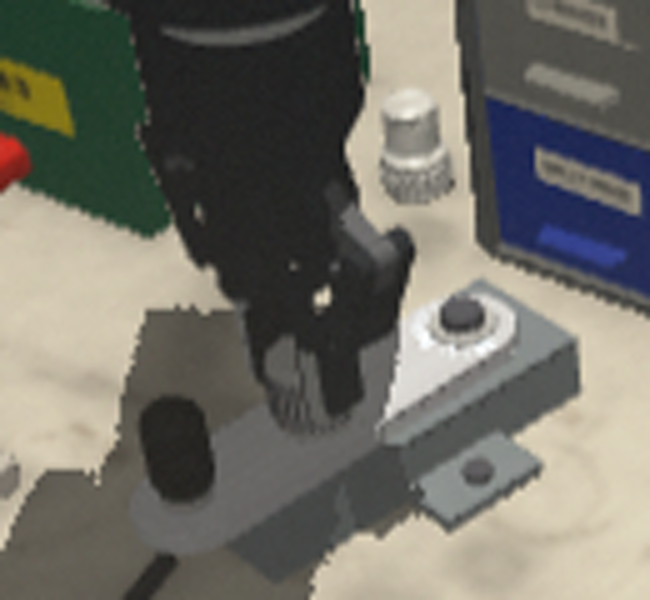

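The head is just above the arm and both shank ends are in the holes. I release and rise.

Call:
arm_command([
  [[0,0,0],[0,0,0],0.3],
  [[0,0,0],[0,0,0],-0.3],
  [[0,0,0],[0,0,0],-0.3],
  [[0,0,0],[0,0,0],-0.3],
  [[0,0,0],[0,0,0],-0.3],
  [[0,0,-0.02],[0,0,0],-0.3],
  [[0,0,-0.05],[0,0,0],-0.3],
  [[0,0,-0.09],[0,0,0],-0.3],
  [[0,0,-0.13],[0,0,0],-0.3],
  [[0,0,-0.17],[0,0,0],-0.3],
  [[0,0,-0.2],[0,0,0],-0.3],
  [[0,0,-0.2],[0,0,0],-0.3],
])

```text
time_s: 12.08
tcp_pos: [0.5516, 0.2618, 0.2197]
tcp_rot: [179.7, -0.2, 78.0]
force: [0.3, 1.1, 0.9]
width: 0.0552
```

Call:
arm_command([
  [[-0.05,0,0],[0,0,0],-0.3],
  [[-0.1,0,0],[0,0,0],-0.3],
  [[-0.15,0,0],[0,0,0],-0.3],
  [[-0.2,0,0],[0,0,0],-0.3],
  [[-0.25,0,0],[0,0,0],-0.3],
  [[-0.3,0,0],[0,0,0],-0.3],
  [[-0.3,0,0],[0,0,0],-0.3],
  [[-0.3,0,0],[0,0,0],-0.3],
  [[-0.3,0,0],[0,0,0],-0.3],
])

```text
time_s: 12.83
tcp_pos: [0.5016, 0.0274, 0.2186]
tcp_rot: [179.7, -0.3, 78.0]
force: [0.7, 0.8, 0.0]
width: 0.0553
```

```bash
python3 - <<'E'
from h import *
s=ctrl.state();print(s["time_s"],s["tcp_pos"],s["force"],s["width"])
for n in("scene","top"):
    cv2.imwrite(f"pics/{n}10.png",ctrl.read_camera(n)[:,:,::-1])
crop("pics/scene10.png",180,180,290,270,"pics/ca.png",4);crop("pics/top10.png",140,180,250,270,"pics/cb.png",4)
overlay("pics/scene10.png","pics/cc.png",(.5501,.2611,.04),180,180,290,270,4);overlay("pics/top10.png","pics/cd.png",(.5501,.2611,.04),140,180,250,270,4)
r=lambda f:cv2.imread("pics/"+f)
o=np.vstack([np.hstack([r("ca.png"),r("cb.png")]),np.hstack([r("cc.png"),r("cd.png")])]);cv2.imwrite("pics/e.png",cv2.resize(o,(733,600)))
E
```

```text
12.8333 [0.5016 0.0274 0.2186] [0.6834 0.8346 0.0393] 0.055288939183897025
```

View pics/e.png

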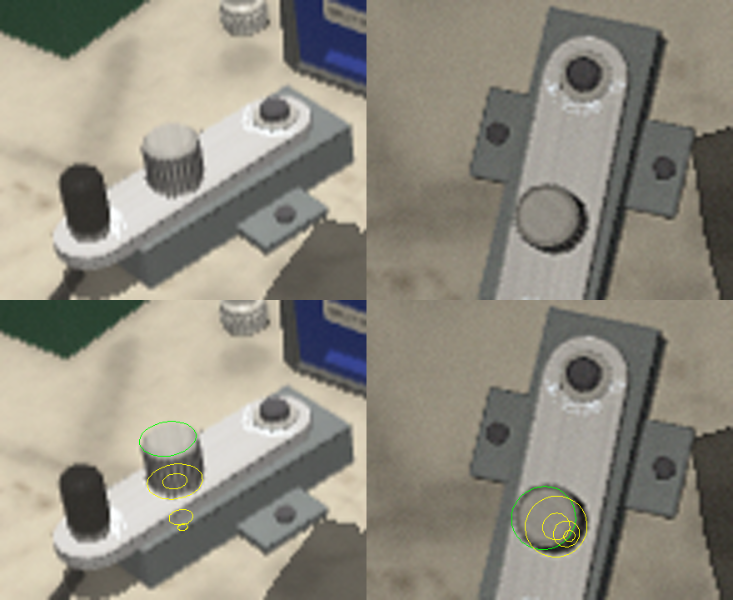

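View pics/scene10.png

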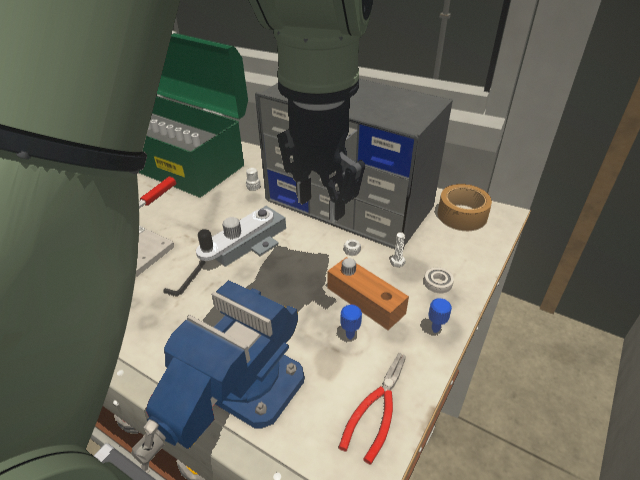

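The head stands upright and flat on the arm at scene (232,228) and top (195,245). The seated-pose overlay agrees to about a pixel. The short screw is still in the block at scene (349,266), and the gripper is clear. I hand in.

```bash
python3 - <<'E'
from workcell import ctrl
print(ctrl.job_done())
E
```

```text
the job is handed in; nothing more can be done
None
```

I swung the stop's arm over the base's hole by its knob. I then took the grey long thumbscrew from the block and lowered it through both holes, released it and drew clear. The job was handed in at about 13 s of the 53 s allowed, and hand-in gives no verdict.

- **Seating:** in both cameras the head stands upright and flat on the arm. A model drawn at the seated position (z = 40 mm) matches to about a pixel. The wrist force stayed within about 3 N during insertion.
- **Arm angle:** measured before insertion, the arm was about 2° (0.04 rad) off the base line, well inside the 0.15 rad limit.
- **Left alone:** the short thumbscrew and both blue look-alikes appear unmoved.
- **Readings that disagreed:**
  - The two cameras differed by about 3 mm on the screw's position in the block.
  - The finger opening read 30 mm on the 32 mm head.
  - The fingers were pushed up about 5 mm (13 N) as they closed on the screw, probably by the tips touching the block.
  - After the lift the screw looked tilted a few degrees in the jaws; this did not hinder insertion.

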